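# Refit the tool rest of a bench grinder

## Task

Put the loose tool rest back on the bench grinder: slide its slotted arm over the two studs beside the bare wheel, set the edge of its table 2 mm clear of the wheel without knocking the wheel, then swing the clamp lever fully home against the arm to lock it. Leave the other things on the bench where they are.

Things in the scene. Friction and masses are not known exactly. Their poses are not given: they have to be found in the camera images.
- rest: loose steel tool rest, 161 x 54 x 40 mm, 0.42 kg, standing on the bench the way up it is fitted. Origin: underside, below the middle of the table edge that will face the wheel; x to the wheel, y to its arm, z up. Table x -58..0, y -27..27, z 34..40 mm; 4 mm lip under its front, x -58..-54. Arm: upright plate y 21..27, z 0..40, x -58..103. Grasp it across y (54 mm) from above near x -47
- rest_edge (a point): middle of the wheel-side edge of the rest's table, at half its thickness: x 0, y 0, z 37 mm in the rest's frame
- slot_mouth (a point): open rear end of the slot in the rest's arm: x 103, y 24, z 20 mm in the rest's frame. The slot is 11.5 mm high, centred on z 20, open at x 103 (prong tips rounded, radius 7 mm) and closed at x -24
- grinder: bench grinder, two 150 mm wheels, bolted down. Origin: on the bench below the centre of the bare wheel (the one without a rest); -x is its front, z up, y outboard, away from the motor. Axle along y at z 130 mm. Guard open at the front. Motor and second wheel (rest fitted alike) at y -35..-310. Beside the wheel a bracket pad, face at y 28, x -97..-17, z 96..118, carries two studs along +y
- wheel_face (a point): foremost point of the bare wheel's rim, 7 mm below axle height; grinder frame x -75, y 0, z 123 mm; axes as the grinder's. The wheel is 25 mm wide. The gap is measured from here towards -x to the rest's table edge
- wheel: the bare grinding wheel, 150 mm diameter, 25 mm wide, turns stiffly about its axle; origin at its centre
- front_stud (a point): root of the front stud on the pad; grinder frame x -91, y 28, z 107 mm. 10 mm diameter, along +y, with a fixed head (19 mm diameter, chamfered) 8.5 mm off the pad; the 6 mm arm goes between pad and head. Hung, the rest's origin is at y 7 to 10, z about 86 mm of the grinder frame (slot's upper side resting on the studs)
- rear_stud (a point): root of the rear stud on the pad, 61 mm behind the front one; grinder frame x -30, y 28, z 107 mm. 10 mm diameter; carries a pressure washer (25 mm diameter, chamfered) 8.5 mm off the pad when the lever is fully open, and the cam lever outboard of it
- lever (a joint): angle of the clamp lever, a black bar 85 mm long, 10 mm thick, 14 mm high, swinging level about a vertical pivot at grinder frame x -30, y 53, z 107 mm. 0: open, pointing outboard (+y); grows as it swings to the front; 1.5: home, pointing to -x. Stays where left (2 to 3 N at the tip moves it); moves the washer 2.1 mm per rad towards the pad, gripping the arm over the last 0.3 rad
- lever_tip (a point): outer end of the clamp lever on its centre line, 85 mm from its pivot
- file: flat file with a handle, 320 mm long, lying on the bench; leave alone
- bracket: bent sheet-metal bracket, 90 x 50 x 54 mm, on the bench; leave alone
- angle_grinder: cordless angle grinder, 300 mm long, lying on the bench with its disc up; leave alone
There are look-alikes about, which are no part of the job. Of the things like the rest, leave any that is pink; of the rest the smaller one is meant.

How it is judged:
By the outcome, as a careful person would: the job done as asked, in the order asked, and still so for the second after the job is handed in, with the robot touching nothing.
It also fails if it takes over 66 s, if anything falls off the work surface, if the arm or the gripper's body presses on something with over 40 N, if the wrist force passes 120 N, or if a joint passes its speed limit or range.

## Robot

A 7-joint arm with a two-finger parallel gripper is mounted at the origin on the work surface. World frame = base frame: x ahead of the robot, y to its left, z up, the work surface at z = 0. Lengths are in m, angles in degrees, forces in N, time in s.
With the tool pointing down it reaches from about 0.425 to 0.875 m from the base axis. Payload 4.7 kg.
Tool frame: the origin (TCP) lies on the mounting face of the last link; the fingertips stand 182 mm ahead of it and the grasp point (between the pads) lies 164 mm ahead of it; z points along the fingers, x is the direction in which the jaws open and shut, and the axes are right-handed (so a half turn about z gives the same grasp; the last joint's range is limited). The gripper opens to 87 mm and grips with 3 to 60 N. Pads are 19 mm wide; open, the fingers measure 117 mm over their backs; the gripper's body (75 mm by 190 mm) begins 51 mm behind the grasp point.
Start: joints at [-66.629, 18.392, -4.016, 83.108, 1.295, 78.541, -3.26], TCP at [0.249, 0.6, 0.405] pointing down, gripper open.
Joint ranges: [-163.93, 163.93], [-17.29, 119.83], [-79.2, 71.16], [3.27, 140.29], [-89.18, 269.18], [5.43, 117.66], [-154.24, 154.24]. Speed limits (degrees/s): [147.25, 147.25, 180, 180, 180, 180, 180].

## Interface

Orientations are given as [roll, pitch, yaw] about the fixed x, y, z axes, in that order (R = Rz(yaw) Ry(pitch) Rx(roll)).
In Python, from cell import status, cams, env, outline_of, landmark_of gives the robot as it stands. The module is installed in compiled form; this text tells all that it offers.
- The arm moves only by the tool jog_arm, never from a script. Its argument "rows" is a list of rows, each a list of 7 numbers: the closure, from 0 (fully open) to 1 (shut), then the shift along the tool's x, y, z in m, then the turn, a rotation vector about the tool's x, y, z in degrees. A call has 1 to 12 rows; each row shifts and turns the commanded pose from where the row before left it, along the tool's axes as they then stand; what a row does not reach is not made up. A row lasts 1/12 s, in which the tool goes at most 41.7 mm and 7.16 degrees, less where a joint would pass 70% of its speed; a pose out of reach is approached as far as the arm can. A call with a gripper value outside its range is refused whole. The fingers move at their own pace and stop on an object; "grip_force" is the grip in N (left out, the last holds). Time passes only in rows, so rows that do not move let the fingers close. It gives the time, the measured TCP pose, the force and the opening at its end, in the units of the state.
- status.get_obs(): the state, without advancing time (a new reading comes with each control period).
- cams.read_camera(name): name is "scene" or "top" or "wrist"; returns (picture, depth): 420x560x3 uint8, red, green, blue; 420x560 float32, m along the optical axis (not along the pixel's ray), 0 where there is no reading.
- cams.camera_params(name): a dict with "vfov" (degrees; the focal length in pixels is half the picture's height over the tangent of half this angle, whatever the lens; pixels are square), "cx", "cy" (the principal point, pixels), "k1" (the pictures are not rectified: a ray, as slopes to the right and down, at radius r is drawn at 1 + k1 r^2 times it, then the intrinsics apply), "eye" and "attitude" of the camera in the world. Camera axes: x right, y up, looking along -z (the intrinsics and any distortion apply to the point x, -y, -z); pixel columns grow to the right and rows downward; lengths in m; the calibration is good to about 2 mm. A picture is of the moment at which its call begins: read the wrist's pose just before it. camera_params takes no time and is no camera call; for the wrist camera it gives the pose at the moment of the call.
- env.sign_off(): hands the job in, once; it reports no verdict.
Trained networks look in the newest picture that a camera, given by its name, has taken for a name from the list of things; names that differ only in an ending like _2 or _b are one class to them, and where a whole thing is asked for, a point or a joint stands for the part that bears it (a point fixed in the world has none). Each returns a list of dicts, best first, with "conf" (0 to 1); they miss things now and then, are a little off and sometimes report something else, mostly with a low value. They report only what shows in the picture. A call takes as long as a camera call. They do not tell look-alikes from the thing itself.
- outline_of(camera, name): "pixels" (420x560 bool, what is visible of it) and "box" ([left, top, right, bottom] in pixels, round what is visible of it).
- landmark_of(camera, name): "position" ([row, column] in pixels: a listed point, or the origin of a listed thing).
The state is a dict: "time_s": time; "qpos": joint angles; "joint_velocities": joint speeds; "effort": joint torques, N m; "tool_pos": TCP position; "tool_rot": TCP orientation; "force": force on the tool from outside, world axes, zero at the start; "wrist_torque": the same for the moment, N m; "grip_width": finger opening in m.
Only numpy, scipy, OpenCV 4.12 (cv2) and the standard library are available. Lean on these libraries where they do the work, as an engineer would, in place of code of your own. Each camera call takes 0.05 s, during which the arm holds its last target. There are 200 camera calls.

## Working session

There is one attempt and no reset: what is moved stays moved. The work goes in short steps, Python scripts to look and compute and a tool call to move; the robot and the scene stay as the last step left them, time stands still between calls to the robot, and variables do not carry over. Pictures are saved under pics/ and viewed, about 8 in all and at most 12, crops included, and the job is handed in when it is done.

Besides the shell and the picture viewer there is one more tool, called after "Request:" as name(argument=value, ...), one argument or row to a line, values as JSON. jog_arm: Moves the arm, as the interface text tells. Its arguments: {"type":"object","properties":{"rows":{"type":"array"},"grip_force":{"type":"number"}},"required":["rows"]}

```bash
mkdir -p pics; cat > h.py <<'E'
import numpy as np, cv2
from scipy.spatial.transform import Rotation as R
from cell import status, cams, env, outline_of, landmark_of
def RM(a):
    a=np.array(a,float)
    if a.shape==(3,3): return a
    if a.shape==(4,): return R.from_quat(a).as_matrix()
    return R.from_euler('xyz',a,degrees=True).as_matrix()
def px2w(p,d,rc):
    """pixel rows/cols rc (N,2) with depth d (N,) -> world"""
    rc=np.atleast_2d(rc).astype(float); f=210/np.tan(np.radians(p['vfov'])/2)
    u=(rc[:,1]-p['cx'])/f; v=(rc[:,0]-p['cy'])/f
    x,y=u.copy(),v.copy()
    for _ in range(10):
        s=1+p['k1']*(x*x+y*y); x=u/s; y=v/s
    c=np.stack([x*d,-y*d,-np.ones_like(x)*d],1)
    return c@RM(p['attitude']).T+np.array(p['eye'])
def w2px(p,w):
    w=np.atleast_2d(w); c=(w-np.array(p['eye']))@RM(p['attitude'])
    x=c[:,0]/-c[:,2]; y=-c[:,1]/-c[:,2]; s=1+p['k1']*(x*x+y*y); f=210/np.tan(np.radians(p['vfov'])/2)
    return np.stack([p['cy']+f*y*s,p['cx']+f*x*s],1)
E
python3 - <<'E'
from h import *
o=status.get_obs(); print({k:np.round(v,4).tolist() for k,v in o.items()})
for n in ['scene','top','wrist']:
    p=cams.camera_params(n); im,d=cams.read_camera(n); print(n,p)
    cv2.imwrite(f'pics/{n}0.png',im[:,:,::-1]); np.savez(f'pics/{n}0.npz',im=im,d=d)
    for t in ['rest','grinder']:
        for q in outline_of(n,t): print(n,t,round(q['conf'],2),q['box'],q['pixels'].sum())
    for t in ['rest_edge','slot_mouth','wheel_face','front_stud','rear_stud','lever_tip','grinder','rest']:
        for q in landmark_of(n,t):
            r,c=np.round(q['position']).astype(int); dd=d[min(max(r,0),419),min(max(c,0),559)]
            print(n,t,round(q['conf'],2),(r,c),np.round(px2w(p,np.array([dd]),q['position']),3))
a=np.hstack([cv2.imread('pics/top0.png'),cv2.imread('pics/scene0.png')])
E
```

```text
{'time_s': 0.0, 'qpos': [-66.63, 18.4385, -4.0162, 83.1742, 1.2932, 78.5399, -3.2613], 'joint_velocities': [0.1024, -0.0309, -0.0076, 0.0855, -0.0322, -0.0426, -0.0236], 'effort': [0.001, -49.1298, -0.4038, -31.2523, -0.064, 0.0442, 0.0002], 'tool_pos': [0.2493, 0.6001, 0.4037], 'tool_rot': [179.9963, 0.1074, 67.4387], 'force': [-1.3263, -0.1941, -0.5136], 'wrist_torque': [-0.0104, 0.0407, -0.0007], 'grip_width': 0.087}
scene {'vfov': 48.98889863655917, 'cx': 286.78015450234375, 'cy': 208.28881847256744, 'k1': -0.04481421280080258, 'eye': array([1.34273409, 0.0936175 , 0.73284741]), 'attitude': array([53.41547862, -1.18262928, 86.17186239])}
scene rest 0.97 [333.8, 214.8, 361.0, 274.8] 615
scene rest 0.61 [288.6, 179.9, 348.6, 211.6] 972
scene rest 0.57 [297.9, 274.5, 344.8, 378.2] 1892
scene grinder 0.86 [0.0, 223.0, 247.4, 349.4] 19813
scene rest_edge 0.89 (np.int64(235), np.int64(346)) [[0.517 0.305 0.034]]
scene rest_edge 0.82 (np.int64(303), np.int64(317)) [[0.737 0.207 0.051]]
scene rest_edge 0.66 (np.int64(186), np.int64(324)) [[0.26  0.287 0.002]]
scene slot_mouth 0.81 (np.in
[... 2062 characters left out ...]
), np.int64(394)) [[ 0.668 -0.041  0.114]]
top rear_stud 0.61 (np.int64(156), np.int64(393)) [[ 0.69  -0.041  0.097]]
top lever_tip 0.81 (np.int64(158), np.int64(346)) [[0.664 0.065 0.112]]
top grinder 0.59 (np.int64(166), np.int64(396)) [[ 0.66  -0.043  0.117]]
top rest 0.96 (np.int64(216), np.int64(232)) [[0.508 0.299 0.041]]
top rest 0.95 (np.int64(137), np.int64(286)) [[0.715 0.205 0.051]]
top rest 0.81 (np.int64(300), np.int64(228)) [[0.317 0.276 0.002]]
wrist {'vfov': 69.7026658249626, 'cx': 277.37984862783514, 'cy': 205.2442286553423, 'k1': -0.052016244793137024, 'eye': array([0.1766142 , 0.63063367, 0.38426404]), 'attitude': array([-1.70326188e+01, -1.36091432e-02,  6.74591695e+01])}
```

View pics/top0.png

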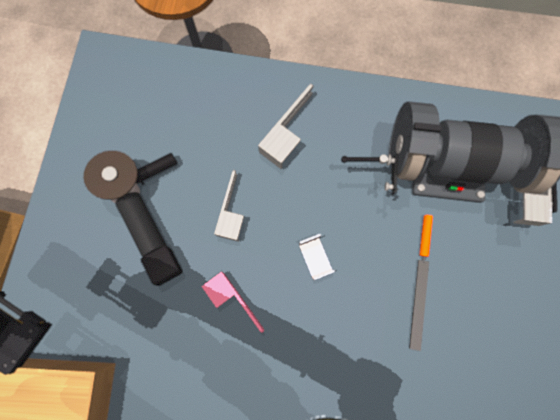

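View pics/scene0.png

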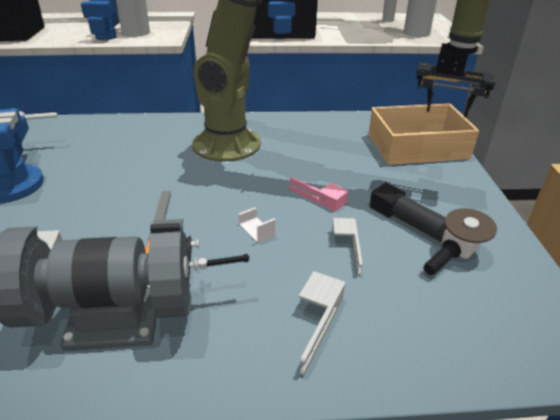

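The top picture shows the pink look-alike at (235,300), the large grey rest at (285,125), and the small grey rest that is meant, with its table at (230,225) and its arm going up to (235,170). The grinder is at the right, with the lever reaching left to (345,158). In the scene picture, the lever is open, its tip at (246,258).

```bash
python3 - <<'E'
from h import *
# rest pose from top + scene depth: fit table rectangle and arm
for n in ['top','scene']:
    z=np.load(f'pics/{n}0.npz'); d=z['d']; p=cams.camera_params(n)
    rr,cc=np.mgrid[0:420,0:560]; rc=np.stack([rr.ravel(),cc.ravel()],1)
    w=px2w(p,d.ravel(),rc)
    m=(d.ravel()>0)&(abs(w[:,0]-.53)<.11)&(abs(w[:,1]-.3)<.07)
    b=m&(abs(w[:,2])<.008); print(n,'bench z',np.median(w[b,2]))
    t=m&(w[:,2]>.028)&(w[:,2]<.06); print('top z',np.median(w[t,2]),t.sum())
    P=w[t]; (c,s,a)=cv2.minAreaRect(P[P[:,0]<.535][:,:2].astype(np.float32)*1000); print('rect',c,s,a)
    A=P[P[:,0]>.54]; 
    if len(A)>5:
        l=cv2.fitLine(A[:,:2].astype(np.float32),cv2.DIST_L2,0,.01,.01).ravel(); print('arm',len(A),np.degrees(np.arctan2(l[1],l[0])),l[2:],A[:,0].max())
    g=(d.ravel()>0)&(abs(w[:,0]-.66)<.12)&(w[:,1]>-.03)&(w[:,1]<.09)&(w[:,2]>.09)&(w[:,2]<.14)
    G=w[g&(w[:,1]>-.0)]; print('lever',len(G), G.mean(0) if len(G) else '')
    if len(G)>5:
        l=cv2.fitLine(G[:,:2].astype(np.float32),cv2.DIST_L2,0,.01,.01).ravel(); print(np.degrees(np.arctan2(l[1],l[0])),G.max(0))
E
```

```text
top bench z -0.001262658543512707
top z 0.03855160601343188 735
rect (494.94390869140625, 303.34844970703125) (54.594810485839844, 76.26374053955078) 85.24588012695312
arm 111 -4.9279985 [0.57889783 0.31925115] 0.6181555580222218
lever 182 [0.66574385 0.03896907 0.11096162]
-80.326065 [0.67636131 0.07538465 0.11510936]
scene bench z 1.2431564935355688e-05
top z 0.03975668622827133 499
rect (495.1146240234375, 303.7200927734375) (54.76202392578125, 75.07036590576172) 83.69413757324219
arm 101 -4.6755 [0.584283  0.3197833] 0.6240735837473916
lever 281 [0.67194267 0.03863297 0.10998645]
-80.931206 [0.68127961 0.07495326 0.11646646]
```

Request:
jog_arm(
  rows=[
    [0,-0.0228,0.0349,0.0067,0,0,0],
    [0,-0.0228,0.0349,0.0067,0,0,0],
    [0,-0.0228,0.0349,0.0067,0,0,0],
    [0,-0.0228,0.0349,0.0067,0,0,0],
    [0,-0.0228,0.0349,0.0067,0,0,0],
    [0,-0.0228,0.0349,0.0067,0,0,0],
    [0,-0.0228,0.0349,0,0,0,-6],
    [0,-0.0228,0.0349,0,0,0,-6],
    [0,0,0,0,0,0,-6.5],
    [0,0,0,0,0,0,-6.5],
    [0,0,0,0,0,0,-6.5],
    [0,0,0,0,0,0,-6.5],
  ],
)

```text
time_s: 2.65
tool_pos: [0.439, 0.3298, 0.3653]
tool_rot: [180.0, -0.0, 105.7]
force: [0.0, 0.1, 0.5]
grip_width: 0.0865
```

Request:
jog_arm(
  rows=[
    [0,0,0,0,0,0,7],
    [0,0,0,0,0,0,7],
    [0,0,0,0,0,0,6.7],
    [0,-0.021,0.033,0,0,0,0],
    [0,0,0,0,0,0,0],
    [0,0,0,0,0,0,0],
  ],
)

```text
time_s: 3.15
tool_pos: [0.4713, 0.3044, 0.3652]
tool_rot: [179.9, 0.0, 84.5]
force: [-0.7, 0.2, 0.4]
grip_width: 0.0871
```

```bash
python3 - <<'E'
from h import *
o=status.get_obs(); print(o['tool_pos'],o['tool_rot'],o['force'])
n='wrist'; p=cams.camera_params(n); im,d=cams.read_camera(n); print(p)
cv2.imwrite('pics/w1.png',im[:,:,::-1]); np.savez('pics/w1.npz',im=im,d=d)
rr,cc=np.mgrid[0:420,0:560]; rc=np.stack([rr.ravel(),cc.ravel()],1)
w=px2w(p,d.ravel(),rc)
m=(d.ravel()>0)&(abs(w[:,0]-.54)<.11)&(abs(w[:,1]-.3)<.06)
b=m&(abs(w[:,2])<.008); print('bench z',np.median(w[b,2]))
t=m&(w[:,2]>.030)&(w[:,2]<.05); P=w[t]; print(np.median(P[:,2]))
A=P[P[:,0]>.54]; l=cv2.fitLine(A[:,:2].astype(np.float32),cv2.DIST_L2,0,.01,.01).ravel(); a=np.arctan2(l[1],l[0]);print('yaw',np.degrees(a))
u=np.array([np.cos(a),np.sin(a)]);v=np.array([-u[1],u[0]])
U=P[:,:2]@u;V=P[:,:2]@v
print('U range',np.percentile(U,[0,.5,1,99,99.5,100]),'V',np.percentile(V[U<.53],[0,.5,1,99,99.5,100]),'armV',np.percentile(V[U>.54],[1,50,99]))
tb=V<V.min()+.04; print('table edge U',np.percentile(U[tb],[0,1,99,100]))
g=np.percentile(U[tb],99.5)
for nm in ['rest','rest_edge','slot_mouth','front_stud','rear_stud','lever_tip']:
  for q in landmark_of(n,nm): print(nm,round(q['conf'],2),np.round(q['position']))
E
```

```text
[0.47127122 0.30436858 0.365228  ] [1.79946474e+02 2.89775865e-02 8.44885805e+01] [-0.74847175  0.2499891   0.3614698 ]
{'vfov': 69.7026658249626, 'cx': 277.37984862783514, 'cy': 205.2442286553423, 'k1': -0.052016244793137024, 'eye': array([0.39267154, 0.31145871, 0.34463215]), 'attitude': array([-1.70915306e+01,  6.04229075e-03,  8.45080380e+01])}
bench z -0.00049849831473886
0.03947063634923381
yaw -5.2600055
U range [0.42931004 0.42950139 0.42959579 0.54211645 0.54640709 0.58812996] V [0.32094185 0.32130933 0.3214806  0.37489765 0.37513942 0.37556238] armV [0.36956957 0.37236142 0.37579586]
table edge U [0.42932577 0.42967263 0.48671839 0.48810354]
rest 0.96 [222. 276.]
rest 0.88 [ 44. 238.]
rest_edge 0.9 [ 38. 233.]
rest_edge 0.62 [232. 281.]
```

View pics/w1.png

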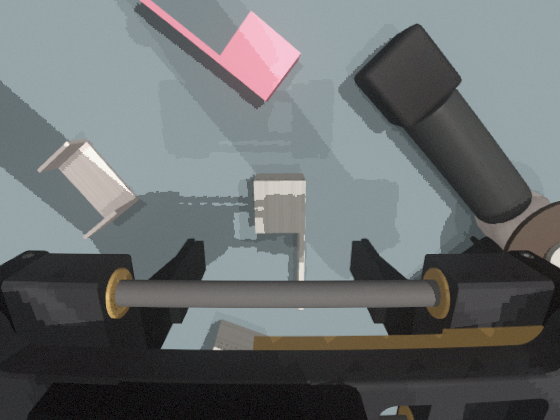

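The wrist picture shows the small rest below the open jaws, its table at (280,205) and its arm running down to (302,300). The fitted pose is origin (0.517, 0.302), yaw -5.3°.

Request:
jog_arm(
  rows=[
    [0,0.0018,-0.0008,0.035,0,0,-0.25],
    [0,0,0,0.041,0,0,0],
    [0,0,0,0.041,0,0,0],
    [0,0,0,0.04,0,0,0],
    [0,0,0,0.016,0,0,0],
    [0,0,0,0,0,0,0],
    [1,0,0,0,0,0,0],
    [1,0,0,0,0,0,0],
    [1,0,0,0,0,0,0],
    [1,0,0,0,0,0,0],
    [1,0,0,0,0,0,0],
    [1,0,0,0,0,0,0],
  ],
  grip_force=60,
)

```text
time_s: 4.5
tool_pos: [0.4694, 0.3079, 0.1932]
tool_rot: [179.9, -0.0, 85.0]
force: [-1.2, -3.7, 4.4]
grip_width: 0.0551
```

Request:
jog_arm(
  rows=[
    [1,0,0,0,0,0,0],
    [1,0,0,0,0,0,0],
    [1,0,0,-0.01,0,0,0],
    [1,0,0,-0.03,0,0,0],
    [1,0,0,-0.04,0,0,0],
    [1,0,0,-0.03,0,0,0],
    [1,0,0,-0.01,0,0,0],
    [1,0,0,0,0,0,0],
    [1,0,0,0,0,0,0],
  ],
)

```text
time_s: 5.25
tool_pos: [0.4685, 0.3079, 0.3112]
tool_rot: [-179.9, 0.0, 85.0]
force: [-0.8, 0.4, -4.9]
grip_width: 0.0533
```

```bash
cat > m.py <<'E'
from h import *
def cloud(n,save=None,mask=None):
    p=cams.camera_params(n); im,d=cams.read_camera(n)
    if save: cv2.imwrite(f'pics/{save}.png',im[:,:,::-1]); np.savez(f'pics/{save}.npz',im=im,d=d)
    rr,cc=np.mgrid[0:420,0:560]; w=px2w(p,d.ravel(),np.stack([rr.ravel(),cc.ravel()],1))
    w[d.ravel()<=0]=np.nan
    return p,im,d,w
E
python3 - <<'E'
from m import *
o=status.get_obs(); print(o['tool_pos'],o['tool_rot'],o['force'],o['wrist_torque'],o['grip_width'])
for n in ['wrist','scene','top']:
    p,im,d,w=cloud(n,n+'2')
    m=(w[:,0]>.4)&(w[:,0]<.64)&(w[:,1]>.255)&(w[:,1]<.345)&(w[:,2]>.09)&(w[:,2]<.17)
    if n!='wrist': m&=w[:,0]>.5
    P=w[m]; print(n,len(P))
    A=P[P[:,0]>.53]; 
    for lo in np.arange(.42,.63,.015):
        S=P[(P[:,0]>=lo)&(P[:,0]<lo+.015)]
        if len(S)>3: print(round(lo,3),len(S),'y',np.round(np.percentile(S[:,1],[1,50,99]),4),'ztop',np.round(np.percentile(S[:,2],[5,50,95]),4))
    print('xmax',P[:,0].max())
for n in ['scene','top']:
  for nm in ['rest','rest_edge','slot_mouth']:
    cams
    for q in landmark_of(n,nm): print(n,nm,round(q['conf'],2),np.round(q['position']))
a=cv2.imread('pics/scene2.png')
c=cv2.resize(a[130:330,120:400],(784,560),interpolation=cv2.INTER_CUBIC); cv2.imwrite('pics/s2c.png',c)
E
```

```text
[0.46854181 0.30793746 0.311205  ] [-1.79939811e+02  3.10423981e-02  8.49732927e+01] [-0.75319028  0.37343176 -4.90842719] [-0.03522364  0.1963174  -0.00763508] 0.05325651880599404
wrist 9330
0.45 5651 y [0.272  0.3063 0.3435] ztop [0.1229 0.1505 0.1655]
0.465 832 y [0.2809 0.3151 0.3351] ztop [0.1565 0.1575 0.1585]
0.48 1554 y [0.2782 0.3017 0.3311] ztop [0.1566 0.1575 0.1583]
0.495 1293 y [0.2777 0.3075 0.3304] ztop [0.1565 0.1574 0.1582]
xmax 0.5058952833323456
scene 405
0.495 79 y [0.2759 0.3056 0.3296] ztop [0.1299 0.1565 0.1585]
0.51 96 y [0.2767 0.3095 0.3287] ztop [0.1286 0.155  0.1579]
0.525 29 y [0.3211 0.3221 0.3277] ztop [0.1215 0.1445 0.1567]
0.54 31 y [0.3194 0.3212 0.3253] ztop [0.1204 0.1487 0.1579]
0.555 31 y [0.318  0.3194 0.3241] ztop [0.1193 0.1522 0.1579]
0.57 32 y [0.3161 0.318  0.3233] ztop [0.1221 0.1429 0.1564]
0.585 35 y [0.3149 0.3167 0.3222] ztop [0.1233 0.1501 0.1574]
0.6 41 y [0.3137 0.3157 0.3205] ztop [0.1177 0.1318 0.1564]
0.615 31 y [0.3131 0.3159 0.3191] ztop [0.1195 0.144  0.1551]
xmax 0.6212356718478594
top 207
0.54 18 y [0.3181 0.3188 0.321 ] ztop [0.1175 0.1275 0.1487]
0.555 45 y [0.3166 0.3181 0.3228] ztop [0.1193 0.1473 0.1561]
0.57 49 y [0.315  0.3168 0.3219] ztop [0.1186 0.1507 0.1555]
0.585 47 y [0.3136 0.3156 0.3206] ztop [0.1172 0.1485 0.1554]
0.6 46 y [0.3119 0.314  0.3188] ztop [0.1186 0.1474 0.1552]
xmax 0.6157328780619395
scene rest 0.96 [204. 350.]
scene rest 0.86 [202. 322.]
scene rest 0.69 [320. 313.]
scene rest_edge 0.91 [186. 325.]
scene rest_edge 0.86 [191. 352.]
scene rest_edge 0.63 [306. 315.]
scene slot_mouth 0.97 [180. 290.]
scene slot_mouth 0.86 [366. 299.]
scene slot_mouth 0.84 [226. 367.]
top rest 0.65 [140. 288.]
top rest_edge 0.65 [132. 287.]
top slot_mouth 0.77 [ 86. 310.]
top slot_mouth 0.75 [155. 227.]
```

View pics/s2c.png

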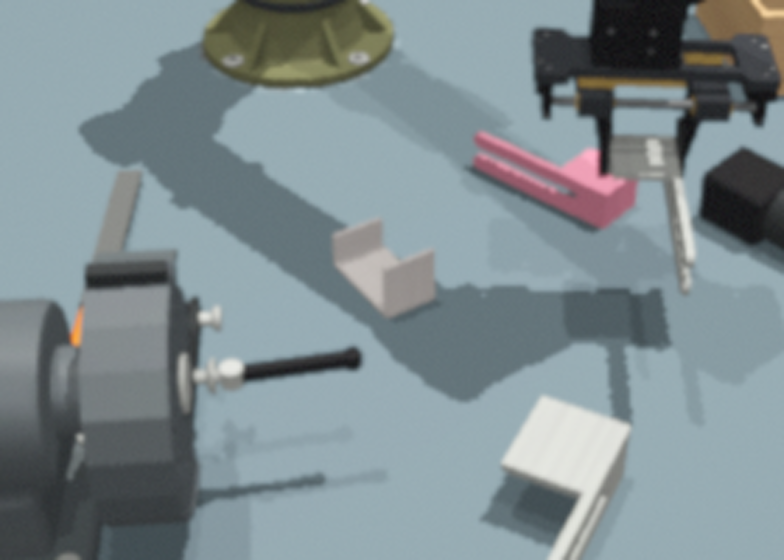

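The scene crop shows the rest held level in the jaws (table at (645,155), arm tip at (685,285)). The lever is open with its tip at (352,358), and the front stud head is at (212,317). Next I'll move the wrist camera above the studs at the same tool yaw, so that the camera bias cancels.

Request:
jog_arm(
  rows=[
    [1,0,0,-0.035,0,0,0],
    [1,-0.02,0.02,-0.025,0,0,0],
    [1,-0.0238,0.0231,-0.02,0,0,0],
    [1,-0.0238,0.0231,-0.02,0,0,0],
    [1,-0.0238,0.0231,-0.02,0,0,0],
    [1,-0.0238,0.0231,-0.02,0,0,0],
    [1,-0.0238,0.0231,-0.02,0,0,0],
    [1,-0.027,0.026,0,0,0,0],
    [1,-0.027,0.026,0,0,0,0],
    [1,-0.027,0.026,0,0,0,0],
    [1,-0.027,0.026,0,0,0,0],
    [1,-0.027,0.026,0,0,0,0],
  ],
)

```text
time_s: 6.7
tool_pos: [0.7104, 0.0107, 0.4718]
tool_rot: [-180.0, 0.0, 85.0]
force: [0.8, -0.9, -2.4]
grip_width: 0.0531
```

Request:
jog_arm(
  rows=[
    [1,-0.009,0.009,0,0,0,0],
    [1,0,0,0,0,0,0],
    [1,0,0,0,0,0,0],
    [1,0,0,0,0,0,0],
  ],
)

```text
time_s: 7.03
tool_pos: [0.7176, 0.0034, 0.4716]
tool_rot: [-179.9, -0.1, 85.1]
force: [-0.2, -0.5, -3.8]
grip_width: 0.0528
```

```bash
python3 - <<'E'
from m import *
o=status.get_obs(); print(o['tool_pos'],o['tool_rot'],o['force'])
p,im,d,w=cloud('wrist','w3'); print(p['eye'],p['attitude'])
for nm in ['front_stud','rear_stud','lever_tip','wheel_face','lever','grinder']:
  for q in landmark_of('wrist',nm):
    r,c=np.round(q['position']).astype(int); dd=d[r,c]; print(nm,round(q['conf'],2),(r,c),np.round(px2w(p,np.array([dd]),q['position']),4))
E
```

```text
[0.71758068 0.003376   0.47161506] [-1.79938217e+02 -6.97160338e-02  8.50509357e+01] [-0.22333943 -0.49285892 -3.84124751]
[0.63884377 0.00972101 0.4511876 ] [-16.97248812  -0.09290155  85.07214423]
front_stud 0.9 (np.int64(99), np.int64(227)) [[ 0.6194 -0.0424  0.1105]]
rear_stud 0.68 (np.int64(155), np.int64(238)) [[ 0.6794 -0.0375  0.1116]]
rear_stud 0.39 (np.int64(169), np.int64(231)) [[ 0.6909 -0.0442  0.1331]]
rear_stud 0.17 (np.int64(310), np.int64(275)) [[7.353e-01 3.000e-04 3.187e-01]]
lever_tip 0.63 (np.int64(133), np.int64(332)) [[0.6638 0.0681 0.1134]]
wheel_face 0.55 (np.int64(117), np.int64(200)) [[ 6.339e-01 -1.013e-01  2.000e-04]]Traceback (most recent call last):
  File "<stdin>", line 5, in <module>
ValueError: it knows: angle_grinder, bracket, file, front_stud, grinder, lever_tip, rear_stud, rest, rest_edge, slot_mouth, wheel, wheel_face
```

View pics/w3.png

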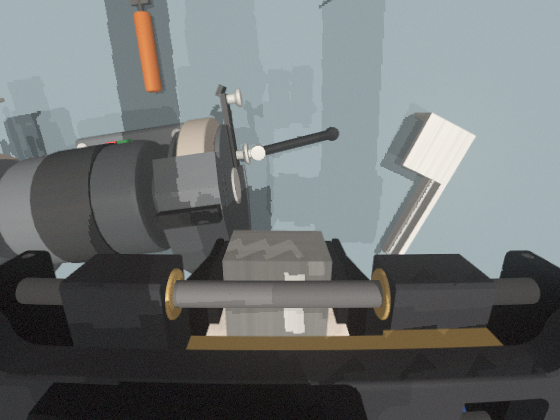

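The wrist picture shows the bracket pad from (222,92) to (237,185), the front stud head at (236,98), and the rear washer at (245,153). The pivot is at (258,153), the lever tip at (335,133), and the tan wheel rim at (197,130). I'll zoom in on this area to measure it.

```bash
python3 - <<'E'
from m import *
z=np.load('pics/w3.npz'); im,d=z['im'],z['d']; p=cams.camera_params('wrist')
rr,cc=np.mgrid[0:420,0:560]; w=px2w(p,d.ravel(),np.stack([rr.ravel(),cc.ravel()],1)).reshape(420,560,3)
c=cv2.resize(im[80:200,165:345],(720,480),interpolation=cv2.INTER_NEAREST)[:,:,::-1].copy()
for k in range(80,200,10): cv2.putText(c,str(k),(0,(k-80)*4+4),0,.3,(0,0,255))
for k in range(170,345,10): cv2.putText(c,str(k),((k-165)*4,8),0,.3,(0,0,255))
cv2.imwrite('pics/w3c.png',c)
for r in range(84,190,6):
    print(r,[(c,)+tuple((1000*w[r,c]).round().astype(int)) for c in range(212,270,3) if 85<1000*w[r,c,2]<150])
print('wheel'); 
for r in range(112,150,6): print(r,[(c,)+tuple((1000*w[r,c]).round().astype(int)) for c in range(170,220,5)])
E
```

```text
84 []
90 [(218, np.int64(610), np.int64(-50), np.int64(119)), (221, np.int64(610), np.int64(-46), np.int64(119)), (224, np.int64(609), np.int64(-46), np.int64(102)), (236, np.int64(611), np.int64(-32), np.int64(113)), (239, np.int64(611), np.int64(-29), np.int64(110))]
96 [(218, np.int64(616), np.int64(-51), np.int64(118)), (221, np.int64(616), np.int64(-47), np.int64(119)), (224, np.int64(616), np.int64(-44), np.int64(118)), (227, np.int64(616), np.int64(-42), np.int64(113)), (230, np.int64(616), np.int64(-39), np.int64(111)), (233, np.int64(617), np.int64(-36), np.int64(112)), (236, np.int64(617), np.int64(-32), np.int64(116)), (239, np.int64(618), np.int64(-29), np.int64(117))]
102 [(221, np.int64(622), np.int64(-48), np.int64(119)), (224, np.int64(622), np.int64(-45), np.int64(120)), (227, np.int64(622), np.int64(-43), np.int64(111)), (230, np.int64(623), np.int64(-40), np.int64(111)), (233, np.int64(623), np.int64(-36), np.int64(112)), (236, np.int64(623), np.int64(-33), np.int64(114)), (239, np.int64(624), np.int64(-30), np.int64(114)), (242, np.int64(623), np.int64(-28), np.in
[... 7247 characters left out ...]
0), np.int64(182)), (205, np.int64(658), np.int64(-57), np.int64(176)), (210, np.int64(660), np.int64(-57), np.int64(157)), (215, np.int64(659), np.int64(-49), np.int64(172))]
148 [(170, np.int64(661), np.int64(-92), np.int64(170)), (175, np.int64(661), np.int64(-89), np.int64(167)), (180, np.int64(660), np.int64(-78), np.int64(184)), (185, np.int64(661), np.int64(-74), np.int64(185)), (190, np.int64(661), np.int64(-69), np.int64(186)), (195, np.int64(661), np.int64(-64), np.int64(186)), (200, np.int64(662), np.int64(-60), np.int64(186)), (205, np.int64(663), np.int64(-57), np.int64(181)), (210, np.int64(665), np.int64(-57), np.int64(162)), (215, np.int64(664), np.int64(-49), np.int64(178))]
```

View pics/w3c.png

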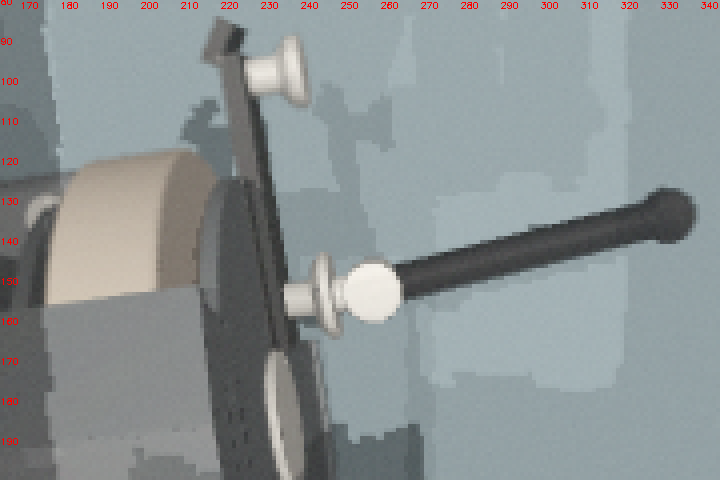

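The crop shows the front stud shaft centred on row 98.8, its head at col 238, the rear shaft on row 154.3, and the pivot at (258,152.8). The pad's top outer edge runs from (225.8,94) to (235.8,167.5). The lever is slightly off full open.

```bash
python3 - <<'E'
from m import *
from scipy.optimize import least_squares
p=cams.camera_params('wrist')
z=np.load('pics/w3.npz'); im,d=z['im'],z['d']
F=[((-97,28,118),94,225.8),((-17,28,118),None,235.9),((-91,32,107),98.8,None),((-30,32,107),154.3,None),((-30,53,107),152.8,258),((-91,38,107),97.8,None),((-30,37.5,107),153.8,None),((-57,28,118),None,230.8)]
def G(v,q): 
    c,s=np.cos(v[2]),np.sin(v[2]); q=np.array(q)/1000; return np.array([v[0]+c*q[0]-s*q[1],v[1]+s*q[0]+c*q[1],q[2]])
def f(v):
    e=[]
    for q,r,c in F:
        a=w2px(p,G(v,q))[0]
        if r: e.append(a[0]-r)
        if c: e.append(a[1]-c)
    return e
s=least_squares(f,[.7,-.07,0],loss='soft_l1'); v=s.x; print(v[:2],np.degrees(v[2]),np.round(f(v),1))
rr,cc=np.mgrid[0:420,0:560]; w=px2w(p,d.ravel(),np.stack([rr.ravel(),cc.ravel()],1))
# depth checks in grinder frame
c,s_=np.cos(v[2]),np.sin(v[2]); g=(w-[v[0],v[1],0])@np.array([[c,-s_,0],[s_,c,0],[0,0,1]])*1000
m=(g[:,0]>-97)&(g[:,0]<-65)&(abs(g[:,1])<11)&(g[:,2]>118)&(g[:,2]<195)
r=np.hypot(g[m,0],g[m,2]-130); print('wheel R (75)',np.percentile(r,[5,50,95]),m.sum(), 'foremost',g[m,0].min())
for lo in range(0,40,10):
    k=m&(g[:,2]>130+lo)&(g[:,2]<140+lo); x=g[k,0]; zz=g[k,2]-130
    if k.sum(): print(lo,k.sum(),'x centre err', np.median(x+np.sqrt(np.clip(75**2-zz**2,0,None))))
m=(g[:,0]>-60)&(g[:,0]<-35)&(g[:,1]>5)&(g[:,1]<18)&(g[:,2]>135)&(g[:,2]<165); 
for x0 in range(-95,-20,15):
    k=(abs(g[:,0]-x0)<7)&(g[:,1]>18)&(g[:,1]<29.9)&(g[:,2]>116)&(g[:,2]<121); print(x0,k.sum(),np.round(np.percentile(g[k,1],[5,95]),1) if k.any() else'')
for a in [(-91,28,107),(-30,28,107),(-75,0,123)]: print(a,np.round(G(v,a),4))
# lever
k=(g[:,0]>-60)&(g[:,0]<-20)&(g[:,1]>65)&(g[:,1]<130)&(g[:,2]>95)&(g[:,2]<125)
l=cv2.fitLine(g[k,:2].astype(np.float32),cv2.DIST_L2,0,.01,.01).ravel(); print('lever',k.sum(),np.degrees(np.arctan2(-l[0]*np.sign(l[1]),abs(l[1]))),l[2:],g[k,1].max(),np.median(g[k,2]))
# held rest table in tool frame
o=status.get_obs(); T=RM(o['tool_rot']); t=(w-o['tool_pos'])@T*1000
k=(abs(t[:,2]-153)<3)&(abs(t[:,0])<40)&(t[:,1]>-20)&(t[:,1]<30); Q=t[k]; print('held',k.sum(),np.median(Q[:,2]))
for y0 in range(-15,30,5):
    S=Q[abs(Q[:,1]-y0)<2.5]
    if len(S)>20: print(y0,len(S),np.round(np.percentile(S[:,0],[0.5,99.5]),1),np.round(np.median(S[:,2]),1))
print('front edge y',np.percentile(Q[abs(Q[:,0])<15][:,1],[0,1,99,100]))
E
```

```text
[ 0.71079091 -0.06852155] 0.9599325499500873 [-1.2 -0.2  0.3 -0.   0.3 -0.1 -0.4  0.4  0.3  0.2]
wheel R (75) [74.39896735 74.86301748 75.44655089] 235 foremost -74.99202591026881
0 8 x centre err 0.11926594401884216
10 46 x centre err 0.1978646691032111
20 86 x centre err 0.19464741863136936
30 95 x centre err 0.0003613536862587807
-95 85 [18.9 26.3]
-80 81 [21.2 27. ]
-65 62 [21.9 27.4]
-50 49 [24.7 28.1]
-35 45 [25.5 28.6]
(-91, 28, 107) [ 0.6193 -0.0421  0.107 ]
(-30, 28, 107) [ 0.6803 -0.041   0.107 ]
(-75, 0, 123) [ 0.6358 -0.0698  0.123 ]
lever 567 8.656116 [-37.80048  97.60944] 129.6896669029221 113.5468409394128
held 4570 153.78398131003962
-10 860 [-37.4  36. ] 153.8
-5 1023 [-29.   28.4] 153.7
0 659 [-27.8  27. ] 153.8
15 32 [-26.6  24.1] 153.2
20 806 [-27.9  25.5] 153.8
25 804 [-28.1  25.4] 153.8
front edge y [-10.30031388  -9.99572782  29.70347859  29.99955156]
```

The grinder fit is consistent: the wheel radius reads 74.9 mm against 75, the studs are at (0.619,-0.042) and (0.680,-0.041), and the yaw is 1–2°. The held rest sits 48 mm ahead of the TCP and level. Next is the pre-insertion pose.

Request:
jog_arm(
  rows=[
    [1,-0.0132,-0.0386,0,0,0,0],
    [1,-0.0132,-0.0386,0,0,0,0],
    [1,-0.0132,-0.0386,0,0,0,0],
    [1,-0.0132,-0.0386,0,0,0,0],
    [1,-0.0132,-0.0386,0,0,0,0],
    [1,-0.0132,-0.0386,0,0,0,0],
    [1,-0.0132,-0.0386,0,0,0,0],
    [1,0,0,0,0,0,-6.45],
    [1,0,0,0.04,0,0,0],
    [1,0,0,0.04,0,0,0],
    [1,0,0,0.04,0,0,0],
    [1,0,0,0,0,0,0],
  ],
)

```text
time_s: 8.28
tool_pos: [0.4365, -0.0656, 0.3453]
tool_rot: [-179.3, -0.0, 91.5]
force: [-2.0, -0.8, -4.6]
grip_width: 0.0533
```

Request:
jog_arm(
  rows=[
    [1,0,0,0,0,0,0],
    [1,0,0,0,0,0,0],
  ],
)

```text
time_s: 8.45
tool_pos: [0.4414, -0.0662, 0.3546]
tool_rot: [179.8, -0.0, 91.4]
force: [1.5, -0.1, -2.5]
grip_width: 0.0526
```

Request:
jog_arm(
  rows=[
    [1,0,0,0.035,0,0,0],
    [1,0,0,0.03,0,0,0],
    [1,0,0,0.006,0,0,0],
    [1,0,0,0,0,0,0],
    [1,0,0,0,0,0,0],
    [1,0,0,0,0,0,0],
    [1,0,0,0,0,0,0],
  ],
)

```text
time_s: 9.03
tool_pos: [0.4416, -0.0663, 0.2834]
tool_rot: [179.8, -0.0, 91.4]
force: [0.3, -0.0, -4.2]
grip_width: 0.0527
```

```bash
python3 - <<'E'
from m import *
o=status.get_obs(); print(o['tool_pos'],o['tool_rot'],o['force'])
for n in ['scene','top']:
    p,im,d,w=cloud(n,n+'4')
    m=(w[:,0]>.45)&(w[:,0]<.605)&(w[:,1]>-.1)&(w[:,1]<-.02)&(w[:,2]>.08)&(w[:,2]<.14)
    P=w[m]; print(n,len(P))
    for lo in np.arange(.495,.605,.02):
        S=P[(P[:,0]>=lo)&(P[:,0]<lo+.02)]
        if len(S)>3: print(round(lo,3),len(S),'y',np.round(np.percentile(S[:,1],[1,50,99]),4),'z',np.round(np.percentile(S[:,2],[5,50,95]),4))
a=cv2.imread('pics/scene4.png'); cv2.imwrite('pics/s4c.png',cv2.resize(a[150:330,100:340],(800,600),interpolation=cv2.INTER_CUBIC))
E
```

```text
[ 0.44161708 -0.06629423  0.28337679] [ 1.79754552e+02 -1.19398186e-02  9.14259015e+01] [ 0.27873842 -0.03655535 -4.2364897 ]
scene 608
0.495 29 y [-0.0449 -0.0403 -0.039 ] z [0.0934 0.1293 0.1313]
0.515 41 y [-0.0447 -0.0394 -0.0385] z [0.0934 0.1208 0.1319]
0.535 35 y [-0.0445 -0.0394 -0.0382] z [0.0986 0.1257 0.1312]
0.555 34 y [-0.0437 -0.0391 -0.0381] z [0.0928 0.1275 0.1312]
0.575 68 y [-0.044  -0.0404 -0.0377] z [0.0955 0.1123 0.1318]
top 441
0.495 71 y [-0.0449 -0.0395 -0.0383] z [0.0932 0.1213 0.1295]
0.515 69 y [-0.0444 -0.0393 -0.0381] z [0.092  0.1195 0.1298]
0.535 69 y [-0.0442 -0.0389 -0.0377] z [0.0923 0.1209 0.1294]
0.555 67 y [-0.0438 -0.0386 -0.0376] z [0.0915 0.1218 0.1297]
0.575 46 y [-0.0435 -0.0384 -0.037 ] z [0.0918 0.1228 0.1298]
0.595 15 y [-0.0482 -0.0458 -0.0428] z [0.0968 0.1091 0.1179]
```

View pics/s4c.png

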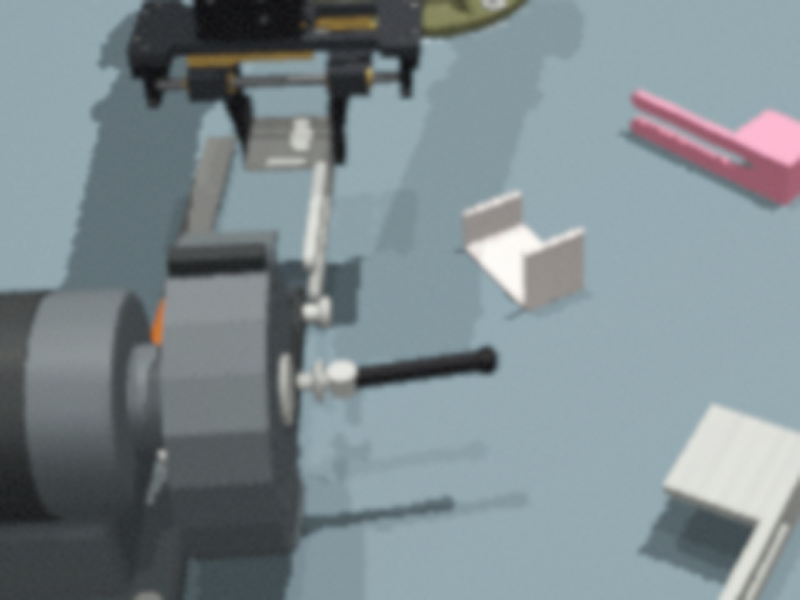

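The crop shows the arm tip (at about (315,290)) in line with the gap between the pad and the stud head at (318,308), and the rest is level. I'll trim the height and lateral position, then feed it in gently while watching the force.

Request:
jog_arm(
  rows=[
    [1,0.0008,0,0.0032,0,0,0],
    [1,0,0,0,0,0,0],
    [1,0,0.01,0,0,0,0],
    [1,0,0.008,0,0,0,0],
    [1,0,0.006,0,0,0,0],
    [1,0,0.005,0,0,0,0],
    [1,0,0.005,0,0,0,0],
    [1,0,0,0,0,0,0],
  ],
)

```text
time_s: 9.8
tool_pos: [0.4758, -0.0645, 0.2783]
tool_rot: [179.9, 0.0, 91.4]
force: [1.3, 0.5, 0.1]
grip_width: 0.0527
```

Request:
jog_arm(
  rows=[
    [1,0,0,0,0,0,0],
    [1,0,0,0,0,0,0],
  ],
)

```text
time_s: 9.97
tool_pos: [0.4751, -0.0645, 0.2784]
tool_rot: [179.9, -0.0, 91.4]
force: [1.6, 0.4, -1.2]
grip_width: 0.053
```

Request:
jog_arm(
  rows=[
    [1,0,0,-0.001,0,0,0],
    [1,0,0.008,0,0,0,0],
    [1,0,0.008,0,0,0,0],
    [1,0,0.008,0,0,0,0],
    [1,0,0.006,0,0,0,0],
    [1,0,0,0,0,0,0],
    [1,0,0,0,0,0,0],
    [1,0,0,0,0,0,0],
  ],
)

```text
time_s: 10.63
tool_pos: [0.5048, -0.0638, 0.279]
tool_rot: [179.9, 0.0, 91.4]
force: [0.6, -1.1, -1.0]
grip_width: 0.053
```

Request:
jog_arm(
  rows=[
    [1,0,0.006,-0.0006,0,0,0],
    [1,0,0.006,0,0,0,0],
    [1,0,0.006,0,0,0,0],
    [1,0,0.006,0,0,0,0],
    [1,0,0.006,0,0,0,0],
    [1,0,0,0,0,0,0],
    [1,0,0,0,0,0,0],
  ],
)

```text
time_s: 11.22
tool_pos: [0.535, -0.0628, 0.2794]
tool_rot: [180.0, 0.0, 91.4]
force: [0.9, 0.7, -3.3]
grip_width: 0.053
```

Request:
jog_arm(
  rows=[
    [1,0,0.007,0,0,0,0],
    [1,0,0.007,0,0,0,0],
    [1,0,0.007,0,0,0,0],
    [1,0,0.007,0,0,0,0],
    [1,0,0.007,0,0,0,0],
    [1,0,0,0,0,0,0],
    [1,0,0,0,0,0,0],
    [1,0,0,0,0,0,0],
  ],
)

```text
time_s: 11.88
tool_pos: [0.5697, -0.062, 0.2795]
tool_rot: [179.9, -0.0, 91.4]
force: [1.1, 1.8, -2.9]
grip_width: 0.0529
```

```bash
python3 - <<'E'
from m import *
o=status.get_obs(); print(o['tool_pos'],o['tool_rot'],o['force'],o['wrist_torque'])
L=[]
for n,(a,b,c,d_) in {'scene':(200,320,110,270),'top':(120,240,360,520)}.items():
    p,im,d,w=cloud(n,n+'5'); L.append(cv2.resize(im[a:b,c:d_,::-1],(400*1,300),interpolation=cv2.INTER_CUBIC) )
cv2.imwrite('pics/v5.png',cv2.resize(np.hstack(L),(800,300)))
p,im,d,w=cloud('wrist','w5'); cv2.imwrite('pics/w5.png',im[:,:,::-1])
b=np.vstack([cv2.resize(np.hstack(L),(800,300)), np.hstack([cv2.resize(im[:,:,::-1],(400,300)),np.zeros((300,400,3),np.uint8)])]); cv2.imwrite('pics/v5.png',b)
E
```

```text
[ 0.5697212  -0.06202132  0.27954387] [ 1.79943763e+02 -8.40842097e-03  9.14284841e+01] [ 1.1185114   1.84870347 -2.91866515] [ 0.37140751 -0.09317087  0.18572247]
```

View pics/v5.png

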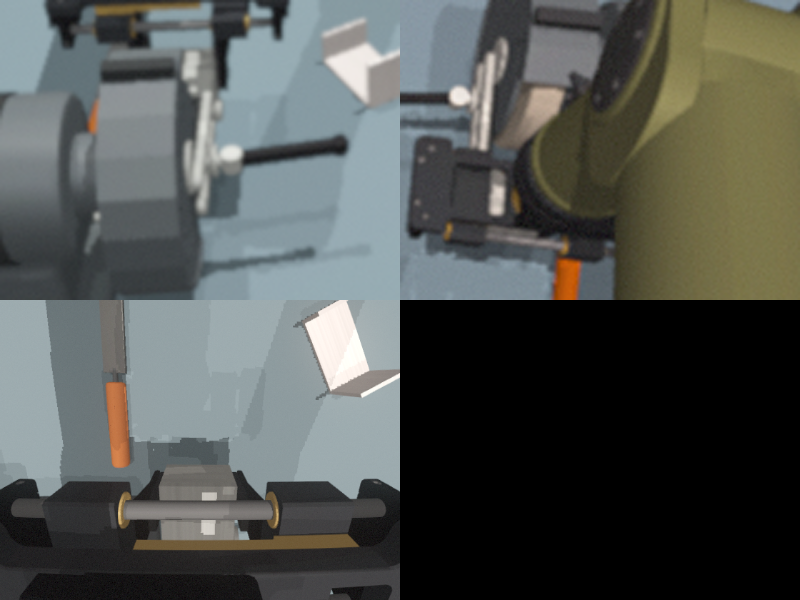

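The arm is through between the pad and both the head and the washer (scene panel: arm from (200,60) to (205,210)), and no other part is disturbed. I'll advance to a gap of about 4 mm, let go, and measure from above.

Request:
jog_arm(
  rows=[
    [1,0,0.005,0,0,0,0],
    [1,0,0.005,0,0,0,0],
    [1,0,0.0036,0,0,0,0],
    [1,0,0,0,0,0,0],
    [1,0,0,0,0,0,0],
    [0.4,0,0,0,0,0,0],
    [0.2,0,0,0,0,0,0],
    [0.2,0,0,0,0,0,0],
    [0.2,0,0,0,0,0,0],
    [0.2,0,0,0,0,0,0],
    [0.2,0,0,0,0,0,0],
  ],
)

```text
time_s: 12.95
tool_pos: [0.583, -0.0622, 0.2799]
tool_rot: [180.0, 0.0, 91.4]
force: [-0.3, 0.6, -0.4]
grip_width: 0.0684
```

Request:
jog_arm(
  rows=[
    [0.2,0,0,-0.02,0,0,0],
    [0.2,0,0,-0.04,0,0,0],
    [0.2,0,0,-0.04,0,0,0],
    [0.2,0,0,-0.04,0,0,0],
    [0.2,0,0.02,-0.02,0,0,0],
    [0.2,0,0.04,0,0,0,0],
    [0.2,0,0.04,0,0,0,0],
    [0.2,0,0.03,0,0,0,0],
    [0.2,0,0,0,0,0,0],
    [0.2,0,0,0,0,0,0],
    [0.2,0,0,0,0,0,0],
    [0.2,0,0,0,0,0,0],
  ],
)

```text
time_s: 13.95
tool_pos: [0.7119, -0.0594, 0.4404]
tool_rot: [180.0, -0.0, 91.4]
force: [-0.1, 0.2, 0.3]
grip_width: 0.0695
```

```bash
cat > gap.py <<'E'
import sys
from m import *
o=status.get_obs(); print(o['tool_pos'],o['tool_rot'],o['force'])
p=cams.camera_params('wrist'); I=[];D=[]
for _ in range(3):
    im,d=cams.read_camera('wrist'); I.append(im.astype(float)); D.append(d)
im=np.mean(I,0).astype(np.uint8); D=np.array(D); D[D<=0]=np.nan; d=np.nanmedian(D,0); d=np.nan_to_num(d)
np.savez(f'pics/{sys.argv[1]}.npz',im=im,d=d,p=np.array([p],dtype=object))
rr,cc=np.mgrid[0:420,0:560]; w=px2w(p,d.ravel(),np.stack([rr.ravel(),cc.ravel()],1)); w[d.ravel()<=0]=9
psi=np.radians(1.4); c,s=np.cos(psi),np.sin(psi)
# grinder frame from M at (-60,28); tool-x bias ignored
M=np.array([.6498,-.0416,0]); g=((w-M)@np.array([[c,-s,0],[s,c,0],[0,0,1]]))*1000+[-60,28,0]
m=(g[:,0]>-97)&(g[:,0]<-55)&(abs(g[:,1])<10)&(g[:,2]>145)&(g[:,2]<195)
x,z=g[m,0],g[m,2]-130
from scipy.optimize import least_squares
q=least_squares(lambda v:np.hypot(x-v[0],z-v[1])-75,[0,0],loss='soft_l1'); print('wheel n',m.sum(),'centre',q.x,'rms',np.sqrt(np.mean(q.fun**2)))
t=(g[:,0]>-160)&(g[:,0]<-70)&(abs(g[:,1]-8)<24)&(abs(g[:,2]-126)<4)
print('table n',t.sum(),'z',np.median(g[t,2]))
P=g[t]
A=np.c_[P[:,:2],np.ones(len(P))]; k=np.linalg.lstsq(A,P[:,2],rcond=None)[0]; print('tilt deg dz/dx,dz/dy',np.degrees(k[:2]))
fx=q.x[0]-75
for y0 in range(-14,30,6):
    S=P[abs(P[:,1]-y0)<3]; e=np.sort(S[:,0]); print(y0,len(S),'front(-58)',np.round(np.percentile(e,[0.3,1]),1),'edge',np.round(np.percentile(e,[99,99.7]),1),'gap',round(fx-np.percentile(e,99.7),1))
H=g[(abs(g[:,0]+105)<15)&(abs(g[:,2]-126)<4)&(abs(g[:,1]-8)<40)]; print('y range',np.percentile(H[:,1],[.5,99.5]))
E
python3 gap.py g6; python3 - <<'E'
from h import *
im=np.load('pics/g6.npz',allow_pickle=True)['im']
cv2.imwrite('pics/g6c.png',cv2.resize(im[30:210,140:380,::-1],(800,600),interpolation=cv2.INTER_NEAREST))
E
```

```text
[ 0.71193467 -0.05938266  0.4404028 ] [ 1.79967576e+02 -4.11842074e-03  9.13633044e+01] [-0.05980982  0.18488914  0.25910471]
wheel n 583 centre [ 0.43158809 -0.93651211] rms 0.2882358838501932
table n 2542 z 123.72808953694107
tilt deg dz/dx,dz/dy [0.15433529 4.99802923]
-14 8 front(-58) [-110.3 -110. ] edge [-81.6 -81.2] gap 6.7
-8 54 front(-58) [-135.6 -134.9] edge [-81.1 -81.1] gap 6.5
-2 222 front(-58) [-136.1 -135.9] edge [-80.2 -79.2] gap 4.7
4 410 front(-58) [-136.6 -136.4] edge [-79.3 -79.2] gap 4.7
10 399 front(-58) [-136.6 -136.4] edge [-79.2 -79.2] gap 4.7
16 450 front(-58) [-136.4 -136.4] edge [-79.2 -79.2] gap 4.7
22 434 front(-58) [-136.3 -136.2] edge [-79.2 -79.2] gap 4.7
28 475 front(-58) [-137.1 -136.9] edge [-71.1 -70.1] gap -4.4
y range [-10.97715362  33.66502485]
```

View pics/g6c.png

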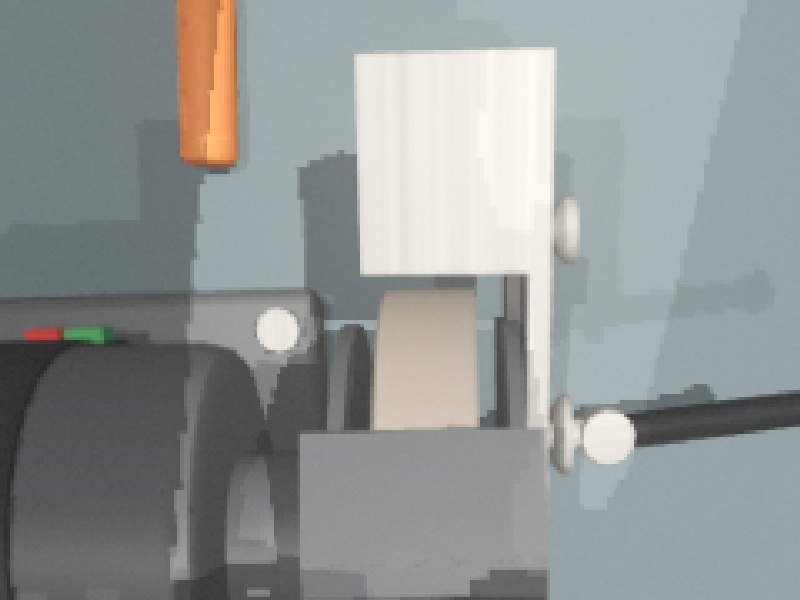

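The crop shows the rest hung on both studs. Its table edge is at crop row 274 and the wheel rim at row 291, which gives a gap of about 4.6 mm by both pixels and depth. The table tilts 5° in the play, which clamping should take out. I'll regrasp and advance 2.6 mm.

Request:
jog_arm(
  rows=[
    [0,0,-0.02,0,0,0,0],
    [0,0,-0.04,0,0,0,0],
    [0,0,-0.04,0,0,0,0],
    [0,0,-0.029,0,0,0,0],
    [0,0,0,0.03,0,0,0],
    [0,0,0,0.04,0,0,0],
    [0,0,0,0.04,0,0,0],
    [0,0,0,0.035,0,0,0],
    [0,0,0,0.0155,0,0,0],
    [0,0,0,0,0,0,0],
    [0,0,0,0,0,0,0],
    [0,0,0,0,0,0,0],
  ],
  grip_force=40,
)

```text
time_s: 15.1
tool_pos: [0.5846, -0.0621, 0.2812]
tool_rot: [179.8, -0.0, 91.4]
force: [-0.8, 0.1, 0.4]
grip_width: 0.0869
```

Request:
jog_arm(
  rows=[
    [0.3,0,0,0,0,0,0],
    [0.35,0,0,0,0,0,0],
    [1,0,0,0,0,0,0],
    [1,0,0,0,0,0,0],
    [1,0,0,0,0,0,0],
    [1,0,0,0,0,0,0],
    [1,0,0,0,0,0,0],
    [1,0,0,0,0,0,0],
    [1,0,0,0,0,0,0],
  ],
)

```text
time_s: 15.85
tool_pos: [0.584, -0.0621, 0.2792]
tool_rot: [180.0, 0.0, 91.4]
force: [-1.3, -0.7, 1.3]
grip_width: 0.0552
```

Request:
jog_arm(
  rows=[
    [1,0,0.0013,0,0,0,0],
    [1,0,0.0013,0,0,0,0],
    [1,0,0,0,0,0,0],
    [1,0,0,0,0,0,0],
    [1,0,0,0,0,0,0],
    [1,0,0,0,0,0,0],
  ],
)

```text
time_s: 16.35
tool_pos: [0.5852, -0.0622, 0.2788]
tool_rot: [-179.7, -0.0, 91.4]
force: [-7.3, -0.7, 6.8]
grip_width: 0.0552
```

Request:
jog_arm(
  rows=[
    [1,0,0,-0.0008,0,0,0],
    [1,0,0,-0.0004,0,0,0],
    [1,0,0,0,0,0,0],
    [1,0,0,0,0,0,0],
    [1,0,0,0,0,0,0],
  ],
)

```text
time_s: 16.77
tool_pos: [0.5863, -0.062, 0.2796]
tool_rot: [-179.9, 0.0, 91.4]
force: [-2.6, -2.6, -0.8]
grip_width: 0.055
```

Request:
jog_arm(
  rows=[
    [0.4,0,0,0,0,0,0],
    [0.2,0,0,0,0,0,0],
    [0.1,0,0,0,0,0,0],
    [0.1,0,0,0,0,0,0],
    [0.1,0,0,0,0,0,0],
    [0.1,0,0,-0.03,0,0,0],
    [0.1,0,0,-0.04,0,0,0],
    [0.1,0,0,-0.04,0,0,0],
    [0.1,0,0,-0.04,0,0,0],
    [0.1,0,0.03,-0.01,0,0,0],
    [0.1,0,0.04,0,0,0,0],
    [0.1,0,0.04,0,0,0,0],
  ],
)

```text
time_s: 17.77
tool_pos: [0.6979, -0.0585, 0.4439]
tool_rot: [179.6, -0.1, 91.5]
force: [0.2, -0.1, 0.2]
grip_width: 0.0783
```

Request:
jog_arm(
  rows=[
    [0.1,0,0.015,0,0,0,0],
    [0.1,0,0,0,0,0,0],
    [0.1,0,0,0,0,0,0],
    [0.1,0,0,0,0,0,0],
  ],
)

```text
time_s: 18.1
tool_pos: [0.711, -0.059, 0.4404]
tool_rot: [-180.0, 0.0, 91.4]
force: [-0.3, -0.0, -0.1]
grip_width: 0.0782
```

```bash
cat >> gap.py <<'E'
# image-edge gap: brightness profile along rows averaged over wheel columns
P0=np.load(f'pics/{sys.argv[1]}.npz',allow_pickle=True)['im'].astype(float).mean(2)
def W(x,y,z): return M+np.array([c*(x+60)-s*(y-28),s*(x+60)+c*(y-28),0])/1000+[0,0,z/1000]
for y0 in (-6,-2,2,6):
    rows=[]
    xs=np.arange(-95,-60,.25); px=w2px(p,[W(x_,y0,126) for x_ in xs]).astype(np.float32)
    pr=cv2.remap(P0.astype(np.float32),px[:,1].reshape(1,-1),px[:,0].reshape(1,-1),cv2.INTER_LINEAR).ravel()
    gr=np.gradient(pr); i=gr.argmin(); j=i+gr[i:].argmax(); print('img y',y0,'edge',xs[i],'rim',xs[j],'gap',xs[j]-xs[i])
E
python3 gap.py g7
```

```text
[ 0.71102431 -0.05899807  0.44040333] [-1.79997816e+02  3.02993718e-03  9.13947335e+01] [-0.32598408 -0.02136117 -0.05074985]
wheel n 582 centre [ 0.60879091 -1.14593689] rms 0.30237618908604613
table n 2425 z 123.70506741337728
tilt deg dz/dx,dz/dy [-0.09270767  5.01889513]
-14 3 front(-58) [-128.5 -128.2] edge [-101.1 -101. ] gap 26.6
-8 50 front(-58) [-132. -132.] edge [-77.1 -76.8] gap 2.4
-2 185 front(-58) [-133.1 -132.8] edge [-76.7 -76.7] gap 2.3
4 327 front(-58) [-133.6 -133.4] edge [-76.7 -76.7] gap 2.3
10 458 front(-58) [-134.2 -134.1] edge [-76.7 -76.7] gap 2.3
16 412 front(-58) [-134.3 -134.2] edge [-76.7 -76.7] gap 2.3
22 449 front(-58) [-134.1 -134. ] edge [-76.7 -76.7] gap 2.3
28 464 front(-58) [-134.1 -133.8] edge [-71.2 -70.3] gap -4.1
y range [-7.89296382 34.00426309]
img y -6 edge -76.25 rim -73.5 gap 2.75
img y -2 edge -76.25 rim -74.25 gap 2.0
img y 2 edge -76.25 rim -74.25 gap 2.0
img y 6 edge -76.25 rim -74.25 gap 2.0
```

Measured from above, the gap is 2.0–2.3 mm. Now for the lever: I'll close the fingers, turn the tool to yaw about 0 so the gripper body stays clear of the guard, and come down behind the lever.

Request:
jog_arm(
  rows=[
    [1,0.0404,-0.003,0,0,0,0],
    [1,0.0404,-0.003,0,0,0,0],
    [1,0.0404,-0.003,0,0,0,0],
    [1,0,0,0,0,0,7],
    [1,0,0,0,0,0,7],
    [1,0,0,0,0,0,7],
    [1,0,0,0,0,0,7],
    [1,0,0,0,0,0,7],
    [1,0,0,0,0,0,7],
    [1,0,0,0,0,0,7],
    [1,0,0,0,0,0,7],
    [1,0,0,0,0,0,7],
  ],
)

```text
time_s: 19.25
tool_pos: [0.6988, 0.0619, 0.4412]
tool_rot: [-180.0, -0.1, 28.1]
force: [-0.3, 0.9, -0.5]
grip_width: 0.0062
```

Request:
jog_arm(
  rows=[
    [1,0,0,0,0,0,7],
    [1,0,0,0,0,0,7],
    [1,0,0,0,0,0,7],
    [1,0,0,0,0,0,6],
    [1,0,0,0,0,0,0],
    [1,0,0,0,0,0,0],
    [1,0,0,0,0,0,0],
  ],
)

```text
time_s: 19.83
tool_pos: [0.6992, 0.0621, 0.4407]
tool_rot: [-180.0, -0.0, 1.6]
force: [0.0, -0.5, -0.2]
grip_width: 0.0001
```

```bash
python3 - <<'E'
from m import *
o=status.get_obs(); print(o['tool_pos'],o['tool_rot'],o['qpos'],o['grip_width'])
psi=np.radians(1.4); c,s=np.cos(psi),np.sin(psi); M=np.array([.6498,-.0416+.00125])
p,im,d,w=cloud('wrist','w8')
g=((w[:,:2]-M-[0,0])@np.array([[c,-s],[s,c]]))*1000+[-60,28]
k=(g[:,0]>-70)&(g[:,0]<0)&(g[:,1]>70)&(g[:,1]<145)&(w[:,2]>.095)&(w[:,2]<.125)
print(k.sum()); 
if k.sum()>20:
    l=cv2.fitLine(g[k].astype(np.float32),cv2.DIST_L2,0,.01,.01).ravel(); print('lever deg',np.degrees(np.arctan2(-l[0]*np.sign(l[1]),abs(l[1]))),l[2:],g[k].max(0),np.median(w[k,2]))
prev=None
for ph in list(np.arange(8.5,86,5.5))+[85.94,87,88.5]:
    f=np.radians(ph); dr=np.array([-np.sin(f),np.cos(f)]); n=np.array([np.cos(f),np.sin(f)])
    h=15*abs(n[0])+9.5*abs(n[1])
    # block contact point: make contact support point land at radius 72
    cpt=np.array([-np.sign(n[0])*15 if n[0]>1e-6 else 0,-9.5])
    ctr=np.array([-30,53])+74*dr+n*(5)-cpt*np.array([1,1]) if ph<70 else np.array([-30,53])+74*dr+n*(5+h)
    ww=M+np.array([c*(ctr[0]+60)-s*(ctr[1]-28),s*(ctr[0]+60)+c*(ctr[1]-28)])/1000
    print(round(ph,1),ctr.round(1),ww.round(4),'' if prev is None else (ctr-prev).round(1)); prev=ctr
E
```

```text
[0.69916318 0.06214556 0.4406882 ] [-1.79958393e+02 -3.18658375e-02  1.57066711e+00] [-33.37646109  27.52222793  39.06490873  72.67939707 -17.02896907
  85.47044054   5.31762049] 0.0001369643950925883
689
lever deg 7.776434 [-37.517944 109.9997  ] [-27.82876964 144.01309821] 0.11282161192669893
8.5 [-21.  136.4] [0.6861 0.069 ] 
14.0 [-28.1 135.5] [0.6791 0.0679] [-7.1 -0.9]
19.5 [-35.  133.9] [0.6722 0.0662] [-6.9 -1.6]
25.0 [-41.7 131.7] [0.6655 0.0637] [-6.8 -2.2]
30.5 [-48.2 128.8] [0.6591 0.0607] [-6.5 -2.9]
36.0 [-54.5 125.3] [0.653  0.0571] [-6.2 -3.5]
41.5 [-60.3 121.2] [0.6472 0.0529] [-5.8 -4.1]
47.0 [-65.7 116.6] [0.6419 0.0481] [-5.4 -4.6]
52.5 [-70.7 111.5] [0.6371 0.0429] [-5.  -5.1]
58.0 [-75.1 106. ] [0.6328 0.0372] [-4.4 -5.6]
63.5 [-79. 100.] [0.6291 0.0312] [-3.9 -6. ]
69.0 [-82.3  93.7] [0.6259 0.0248] [-3.3 -6.3]
74.5 [-96.5  90.3] [0.6118 0.021 ] [-14.2  -3.4]
80.0 [-99.9  82.6] [0.6085 0.0132] [-3.5 -7.7]
85.5 [-102.5   74.4] [0.6061 0.005 ] [-2.6 -8.1]
85.9 [-102.7   73.7] [0.606  0.0043] [-0.2 -0.7]
87 [-103.1   72.1] [0.6056 0.0027] [-0.4 -1.6]
88.5 [-103.6   69.8] [6.052e-01 4.000e-04] [-0.5 -2.3]
```

Request:
jog_arm(
  rows=[
    [1,0,0,0.03,0,0,0],
    [1,0,0,0.04,0,0,0],
    [1,0,0,0.04,0,0,0],
    [1,0,0,0.035,0,0,0],
    [1,0,0,0.0107,0,0,0],
    [1,0,0,0,0,0,0],
    [1,-0.006,-0.001,0,0,0,0],
    [1,-0.006,-0.001,0,0,0,0],
    [1,-0.006,-0.001,0,0,0,0],
    [1,-0.006,0,0,0,0,0],
    [1,0,0,0,0,0,0],
  ],
)

```text
time_s: 20.8
tool_pos: [0.6752, 0.0645, 0.2869]
tool_rot: [-179.9, -0.2, 1.4]
force: [0.1, 0.8, 1.6]
grip_width: 0.0003
```

Request:
jog_arm(
  rows=[
    [1,-0.007,0.001,0,0,0,0],
    [1,-0.0068,0.0022,0,0,0,0],
    [1,-0.0065,0.0029,0,0,0,0],
    [1,-0.0062,0.0035,0,0,0,0],
    [1,-0.0058,0.0041,0,0,0,0],
    [1,-0.0054,0.0046,0,0,0,0],
    [1,-0.005,0.0051,0,0,0,0],
    [1,-0.0048,0.0054,0,0,0,0],
    [1,-0.0044,0.0056,0,0,0,0],
    [1,-0.004,0.006,0,0,0,0],
    [1,0,0,0,0,0,0],
  ],
)

```text
time_s: 21.72
tool_pos: [0.6197, 0.0205, 0.2843]
tool_rot: [179.9, 0.0, 1.3]
force: [-0.0, 0.6, 0.5]
grip_width: 0.0005
```

Request:
jog_arm(
  rows=[
    [1,-0.004,0.003,0,0,0,0],
    [1,-0.003,0.003,0,0,0,0],
    [1,-0.003,0.003,0,0,0,0],
    [1,-0.002,0.003,0,0,0,0],
    [1,-0.001,0.002,0,0,0,0],
    [1,0,0.001,0,0,0,0],
    [1,0,0,0,0,0,0],
  ],
)

```text
time_s: 22.3
tool_pos: [0.6076, 0.0073, 0.2843]
tool_rot: [180.0, 0.1, 1.4]
force: [0.5, 1.3, 0.1]
grip_width: 0.0004
```

Request:
jog_arm(
  rows=[
    [1,0,0.001,0,0,0,0],
    [1,0,0.001,0,0,0,0],
    [1,0,0.001,0,0,0,0],
    [1,0,0.001,0,0,0,0],
    [1,0,0,0,0,0,0],
  ],
)

```text
time_s: 22.72
tool_pos: [0.6076, 0.0034, 0.2842]
tool_rot: [-180.0, 0.1, 1.4]
force: [-1.9, 1.6, -0.2]
grip_width: 0.0006
```

Request:
jog_arm(
  rows=[
    [1,0,0.001,0,0,0,0],
    [1,0,0.001,0,0,0,0],
    [1,0,0.001,0,0,0,0],
    [1,0,0,0,0,0,0],
    [1,0,0,0,0,0,0],
  ],
)

```text
time_s: 23.13
tool_pos: [0.6077, 0.0026, 0.2842]
tool_rot: [-179.8, 0.1, 1.5]
force: [-3.8, 6.9, 1.6]
grip_width: 0.0005
```

Request:
jog_arm(
  rows=[
    [1,0,0.002,0,0,0,0],
    [1,0,0.002,0,0,0,0],
    [1,0,0.002,0,0,0,0],
    [1,0,0,0,0,0,0],
    [1,0,0,0,0,0,0],
    [1,0,0,0,0,0,0],
  ],
)

```text
time_s: 23.63
tool_pos: [0.6079, 0.0009, 0.2842]
tool_rot: [-179.4, 0.2, 1.7]
force: [-4.0, 15.5, 1.7]
grip_width: 0.0004
```

Request:
jog_arm(
  rows=[
    [1,0,0.002,0,0,0,0],
    [1,0,0.002,0,0,0,0],
    [1,0,0.002,0,0,0,0],
    [1,0,0,0,0,0,0],
    [1,0,0,0,0,0,0],
  ],
)

```text
time_s: 24.05
tool_pos: [0.6081, -0.0008, 0.2841]
tool_rot: [-179.0, 0.2, 1.9]
force: [-4.9, 23.3, 3.5]
grip_width: 0.0005
```

```bash
cat > lev.py <<'E'
import sys
from m import *
o=status.get_obs(); print(o['tool_pos'],o['tool_rot'],o['force'])
psi=np.radians(1.4); c,s=np.cos(psi),np.sin(psi)
for n in sys.argv[1:]:
    b=.00125 if n=='wrist' else 0
    M=np.array([.6498,-.0416+b]); p,im,d,w=cloud(n,'lev_'+n)
    g=((w[:,:2]-M)@np.array([[c,-s],[s,c]]))*1000+[-60,28]
    dark=(im.reshape(-1,3).max(1)<95)
    k=dark&(g[:,0]>-112)&(g[:,0]<-48)&(g[:,1]>40)&(g[:,1]<72)&(w[:,2]>.098)&(w[:,2]<.121)
    print(n,k.sum())
    if k.sum()>20:
        l=cv2.fitLine(g[k].astype(np.float32),cv2.DIST_HUBER,0,.01,.01).ravel(); l[:2]*=np.sign(-l[0]); print('lever rad',np.arctan2(-l[0],l[1]),'point',l[2:],'median y near x -55,-80,-105:',[np.round(np.median(g[k&(abs(g[:,0]-x)<6)][:,1]),1) for x in(-55,-80,-105)])
    for q in landmark_of(n,'lever_tip'): 
        r,cc=np.round(q['position']).astype(int); print(q['conf'],r,cc,px2w(p,np.array([d[r,cc]]),q['position']))
E
python3 lev.py scene top
```

```text
[ 0.60806491 -0.00075275  0.28414753] [-179.03725952    0.1934555     1.87500239] [-4.94618958 23.28862584  3.53817442]
scene 53
lever rad 1.4850588 point [-65.638435  57.35489 ] median y near x -55,-80,-105: [np.float64(57.1), np.float64(58.2), np.float64(nan)]
0.61 237 207 [[0.69439436 0.00276768 0.18858778]]
top 0
  return _methods._mean(a, axis=axis, dtype=dtype,
  ret = ret.dtype.type(ret / rcount)
```

Request:
jog_arm(
  rows=[
    [1,0,-0.008,0,0,0,0],
    [1,0,-0.012,0,0,0,0],
    [1,0,-0.015,0,0,0,0],
    [1,0,-0.005,0,0,0,0],
    [1,0,0,-0.03,0,0,0],
    [1,0,0,-0.04,0,0,0],
    [1,0,0,-0.04,0,0,0],
    [1,0,0,-0.04,0,0,0],
    [1,0.008,0.02,-0.006,0,0,0],
    [1,0.008,0.04,0,0,0,0],
    [1,0,0.04,0,0,0,0],
    [1,0,0.04,0,0,0,0],
  ],
)

```text
time_s: 25.25
tool_pos: [0.6271, -0.1135, 0.441]
tool_rot: [179.8, -0.1, 1.4]
force: [0.8, 0.1, -0.1]
grip_width: 0.0005
```

Request:
jog_arm(
  rows=[
    [1,0,0,0,0,0,0],
    [1,0,0,0,0,0,0],
    [1,0,0,0,0,0,0],
    [1,0,0,0,0,0,0],
  ],
)

```text
time_s: 25.58
tool_pos: [0.6272, -0.1099, 0.4403]
tool_rot: [-180.0, -0.0, 1.5]
force: [0.6, -0.2, 0.8]
grip_width: 0.001
```

```bash
python3 gap.py g9; python3 lev.py wrist scene 2>/dev/null; python3 - <<'E'
from h import *
im=np.load('pics/g9.npz',allow_pickle=True)['im']
cv2.imwrite('pics/g9c.png',cv2.resize(im[:300,:400,::-1],(800,600),interpolation=cv2.INTER_NEAREST))
E
```

```text
[ 0.62719292 -0.10993184  0.44026446] [-1.79987561e+02 -1.39263995e-03  1.50718018e+00] [ 0.61513797 -0.18631667  0.77442654]
wheel n 549 centre [ 0.79262104 -0.44851625] rms 0.27181623216633527
table n 3068 z 125.48881706418594
tilt deg dz/dx,dz/dy [0.1294054  0.10092828]
-14 295 front(-58) [-133.3 -133.3] edge [-76. -76.] gap 1.8
-8 358 front(-58) [-134.1 -133.5] edge [-76.1 -76.1] gap 1.9
-2 365 front(-58) [-133.9 -133.8] edge [-74.3 -74.3] gap 0.1
4 363 front(-58) [-133.7 -133.5] edge [-76.2 -74.5] gap 0.3
10 427 front(-58) [-134.2 -134.2] edge [-76.2 -76.2] gap 2.0
16 366 front(-58) [-133.9 -133.9] edge [-76.3 -76.3] gap 2.1
22 369 front(-58) [-134.5 -133.8] edge [-76.3 -76.3] gap 2.1
28 457 front(-58) [-134.4 -134.2] edge [-71.6 -70.7] gap -3.5
y range [-20.5468697   33.31993639]
img y -6 edge -75.5 rim -73.75 gap 1.75
img y -2 edge -76.5 rim -73.75 gap 2.75
img y 2 edge -75.75 rim -73.75 gap 2.0
img y 6 edge -75.75 rim -74.0 gap 1.75
[ 0.62720161 -0.10942363  0.44036904] [-1.79986856e+02 -1.34074377e-03  1.56679206e+00] [-0.09710661 -0.38502589  0.34055116]
wrist 673
lever rad 1.5181024 point [-79.85482   54.564262] median y near x -55,-80,-105: [np.float64(53.2), np.float64(54.8), np.float64(55.8)]
0.97 95 240 [[ 0.58995761 -0.01324375  0.11403034]]
scene 96
lever rad 1.5108101 point [-80.80433  58.40398] median y near x -55,-80,-105: [np.float64(57.1), np.float64(57.9), np.float64(58.9)]
0.73 237 204 [[ 0.60490323 -0.01512809  0.11337717]]
```

View pics/g9c.png

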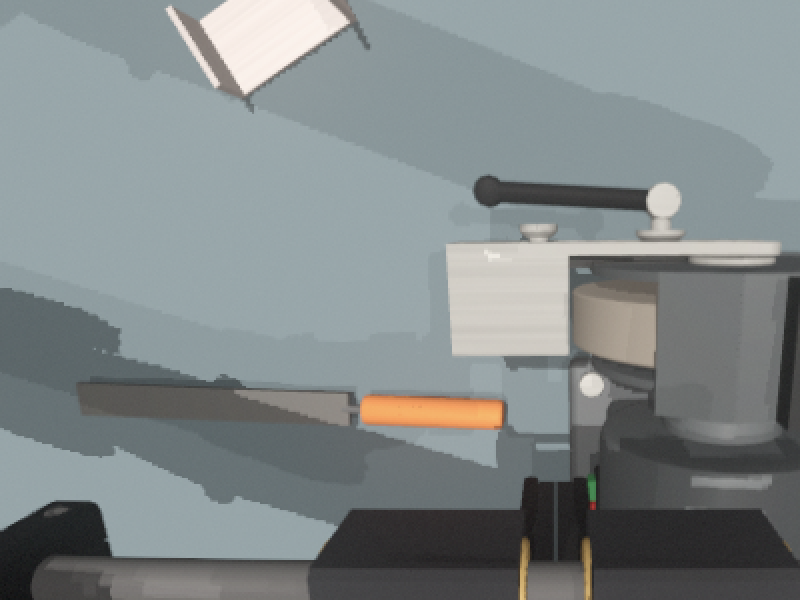

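The last picture shows the table level. Its edge is at col 569 and the wheel rim at col 573 (2x crop), which is a gap of about 2 mm. The lever lies along the arm from the pivot at (663,200) to its tip at (488,190). Everything is clamped and the robot is clear, so I'm handing in.

```bash
python3 -c "
from cell import env; print(env.sign_off())"
```

```text
the job is handed in; nothing more can be done
None
```

The small grey rest is back on the grinder and locked, and the job is handed in at about 26 s on the robot's clock. I slid its slotted arm over both studs, measured the gap from above, regrasped and moved it up to about 2 mm. I then swung the clamp lever home with the closed fingers, ending with a 23 N push against the stop.

**Gap:** the last checks put it at about 2 mm. Depth gave 1.8–2.1 mm in the clear strips beside the wheel and the image edge 1.75–2.0 mm. Three readings disagreed: two depth strips in front of the wheel gave 0.1 and 0.3 mm, probably from rim pixels counted as table, and one image line gave 2.75 mm.

**Clamp:** the lever read 1.52 rad in the wrist camera and 1.51 in the scene camera, against 1.5 for home. The 5° sag the rest had while hanging loose is gone, with about 0.1° left.

**Other things:** I saw no sign of contact with the wheel, and the robot was clear when I handed in. The file and bracket look undisturbed in the last picture. I did not check the angle grinder or the two look-alike rests again at the end, but the arm did not go near them after picking up the rest.

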